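Line up the plaque and offer the heavier press weight

ROBOT

A 7-joint arm with a two-finger parallel gripper is mounted at the origin on the work surface. World frame = base frame: x ahead of the robot, y to its left, z up, the work surface at z = 0. Lengths are in m, angles in rad, forces in N, time in s.
With the tool pointing down it reaches from about 0.4 to 0.9 m from the base axis. Payload 5.6 kg.
Tool frame: the origin (TCP) lies on the centre line of the jaws, within the pads' length; the fingertips stand 11 mm ahead of it and the grasp point (between the pads) lies 8 mm behind it (robot.tip_extent is the distance from the TCP to the fingertips, in m); z points along the fingers, y is the direction in which the jaws open and shut (so a half turn about z gives the same grasp; the last joint's range is limited). The gripper opens to 92 mm and grips with 3 to 60 N. Pads are 20 mm wide; open, the fingers measure 128 mm over their backs; the gripper's body (75 mm by 189 mm) begins 69 mm behind the grasp point.
Start: joints at [1.146, 0.468, -0.012, 1.603, 0.006, 1.071, -0.056], TCP at [0.242, -0.603, 0.226] pointing down, gripper open.
Joint ranges: [-2.53, 2.53], [-0.31, 2.02], [-1.57, 1.55], [0.28, 2.44], [-1.29, 4.43], [0.15, 1.84], [-2.92, 2.92]. Speed limits (rad/s): [2.57, 2.57, 3.14, 3.14, 3.14, 3.14, 3.14].

INTERFACE

Orientations are given as a rotation vector (axis times angle).
In Python, from station import robot gives the robot as it stands. The module is installed in compiled form; this text tells all that it offers.
- The arm moves only by the tool send_rows, never from a script. Its argument "series" is a list of rows, each a list of 3 entries, a list of its own where there are three numbers: the turn, a rotation vector about the tool's x, y, z in degrees, then the shift along the tool's x, y, z in cm, then the finger opening in cm, from 0 to 9.19. In form: [[[wx, wy, wz], [x, y, z], hand], ...]. A call has 1 to 8 rows; each row is the pose to reach, as a shift and turn from the pose commanded when the call began, along the tool's axes at that moment; what a row does not reach only later rows make up. A row lasts 1/10 s, in which the tool goes at most 50 mm and 8.59 degrees, less where a joint would pass 70% of its speed; a pose out of reach is approached as far as the arm can. A call with a gripper value outside its range is refused whole. The fingers move at their own pace and stop on an object; the grip force is fixed at half the most. Time passes only in rows, so rows that repeat a pose let the fingers close. It gives the time, the measured TCP pose, the force and the opening at its end, in the units of the state.
- robot.sense(): the state, without advancing time (a new reading comes with each control period).
- robot.grab_frame(name): name is "scene" or "top" or "wrist"; returns a dict with "image" (400x640x3 uint8, blue, green, red), "vfov" (degrees; the focal length in pixels is half the picture's height over the tangent of half this angle, whatever the lens; pixels are square), "cx", "cy" (the principal point, pixels), "pose" (4x4, takes a point from camera to world coordinates); the wrist camera has in their place "mount" (4x4, takes a point from camera to tool coordinates, whose origin is the TCP and whose axes are the flange's). Camera axes: x right, y down, z forward; pixel columns grow to the right and rows downward; lengths in m; the calibration is good to about 2 mm. A picture is of the moment at which its call begins: read the wrist's pose just before it. There is no depth.
- robot.finish_job(): hands the job in, once; it reports no verdict.
Trained networks look in the newest picture that a camera, given by its name, has taken for a name from the list of things; names that differ only in an ending like _2 or _b are one class to them, and where a whole thing is asked for, a point or a joint stands for the part that bears it (a point fixed in the world has none). Each returns a list of dicts, best first, with "conf" (0 to 1); they miss things now and then, are a little off and sometimes report something else, mostly with a low value. They report only what shows in the picture. A call takes as long as a camera call.
- robot.masks_of(camera, thing): "pixels" (400x640 bool, what is visible of it) and "bbox" ([left, top, width, height] in pixels, round what is visible of it).
- robot.spot_point(camera, thing): "at" ([column, row] in pixels: a listed point, or the origin of a listed thing).
The state is a dict: "clock": time; "qpos": joint angles; "joint_vel": joint speeds; "tau": joint torques, N m; "position": TCP position; "ee_rot": TCP orientation; "wrist_force": force on the tool from outside, world axes, zero at the start; "ft_torque": the same for the moment, N m; "finger_gap": finger opening in m.
Only numpy, scipy, OpenCV 4.12 (cv2) and the standard library are available. Lean on these libraries where they do the work, as an engineer would, in place of code of your own. Each camera call takes 0.05 s, during which the arm holds its last target. There are 200 camera calls.

TASK

Slide the jig's carriage by its black grip until it lines up with the red pointer. Then heft the two press weights in turn, the blue-banded one first and then the yellow-banded one, putting each down on its own coaster before taking up the other, and finish still holding the heavier one, upright and still, a few centimetres straight above the plaque on the carriage, with the lighter one standing on its coaster. Leave everything else on the bench where it is.

Things in the scene. Friction and masses are not known exactly. Their poses are not given: they have to be found in the camera images.
- jig: fixed plywood gluing jig, 130 (its x) x 340 (its y) x 18 tall with 12 tall end stops; origin under its centre on the table. Its y axis is the direction of the track
- carriage (a joint): position of the sliding carriage along the track, m: 0 to 0.18, growing toward the jig's +y; the carriage is centred on the jig at 0.09. It moves stiffly (about 2 N) and stays where it is left
- slide_grip (a point): top centre of the carriage's black grip: 20 wide along the track, 16 across it, standing 45 above the carriage plate, its top 78 above the table. The grip is in the middle of the carriage's length along the track, at its robot-side edge. Carriage plate: 105 across x 80 along the track x 12 thick. Axes as the jig's
- mark (a point): top of the red pointer's tip, on the jig's far edge (34 above the table); axes as the jig's. The carriage is lined up when its grip (and the black line at its far edge) has the same position along the track (jig y) as this point. The pointer is fixed
- plaque_top (a point): centre of the top of the arched carved plaque (50 x 45 x 12) fixed to the carriage, 46 above the table, 54 from the grip's middle toward the jig's +x; moves with the carriage
- blue_center (a point): press weight with blue band: closed grey upright cylinder, 44 diameter x 70 tall, steel lid; stands on the blue-ringed coaster. Looks the same as the other but for the band colour; one of the two (either) weighs 190 to 260 g, the other 500 to 700 g. A hidden core may rattle by 1 to 2 mm. Point: its centre, 35 above its base, z up its axis
- yellow_center (a point): press weight with yellow band: closed grey upright cylinder, 44 diameter x 70 tall, steel lid; stands on the yellow-ringed coaster. Looks the same as the other but for the band colour; one of the two (either) weighs 190 to 260 g, the other 500 to 700 g. A hidden core may rattle by 1 to 2 mm. Point: its centre, 35 above its base, z up its axis
- weight_blue: the same blue-banded weight; origin at the centre of its base
- weight_yellow: the same yellow-banded weight; origin at the centre of its base
- coaster_blue: fixed cork coaster with blue rim, 90 diameter, 6 thick; origin under its centre on the table
- coaster_yellow: fixed cork coaster with yellow rim, 90 diameter, 6 thick; origin under its centre on the table
- spare_plaque: spare carved wooden plaque, 50 x 45 x 12, loose, lying between the two coasters; origin under its centre
- glue_cup: small white cup, 44 across, 42 tall, loose, left of the jig; origin under its centre
- gouge: carving gouge lying flat, 212 long (112 of wooden handle to its -x, 100 of blade to its +x), 24 thick, loose, off to the left; origin where handle meets blade, on the table
- bench_brush: black bench brush, 140 (its x) x 40 x 44 tall, loose, off to the right; origin under its centre
- paint_tin: tin with blue wrap, 84 across, 105 tall, loose, left of the jig; origin under its centre
- varnish_jar: amber jar with green cap, 60 across, 90 tall, loose, right of the jig; origin under its centre

How it is judged:
By the outcome, as a careful person would: the job done as asked, in the order asked, and still so for the second after the job is handed in, while the arm keeps its last pose, push and grip.
It also fails if it takes over 72 s, if anything falls off the work surface, if the arm or the gripper's body presses on something with over 40 N, if the wrist force passes 120 N, or if a joint passes its speed limit or range.

## Working session

There is one attempt and no reset: what is moved stays moved. The work goes in short steps, Python scripts to look and compute and a tool call to move; the robot and the scene stay as the last step left them, time stands still between calls to the robot, and variables do not carry over. Pictures are saved under pics/ and viewed, about 8 in all and at most 12, crops included, and the job is handed in when it is done.

Besides the shell and the picture viewer there is one more tool, called as name(argument=value, ...), one argument or row to a line, values as JSON. send_rows: Moves the arm, as the interface text tells. Its arguments: {"type":"object","properties":{"series":{"type":"array"}},"required":["series"]}

```bash
mkdir -p pics; cat > h.py <<'E'
import numpy as np,cv2
from scipy.spatial.transform import Rotation as R
from station import robot
def cam(name):
    s=robot.sense(); f=robot.grab_frame(name)
    if 'pose' in f: T=np.array(f['pose'])
    else:
        B=np.eye(4);B[:3,:3]=R.from_rotvec(s['ee_rot']).as_matrix();B[:3,3]=s['position'];T=B@np.array(f['mount'])
    f['T']=T; f['f']=200/np.tan(np.radians(f['vfov'])/2); return f
def ray(f,p,z):
    d=f['T'][:3,:3]@np.array([(p[0]-f['cx'])/f['f'],(p[1]-f['cy'])/f['f'],1]);o=f['T'][:3,3]
    return o+d*(z-o[2])/d[2]
def proj(f,P):
    q=f['T'][:3,:3].T@(np.array(P)-f['T'][:3,3]);return [f['cx']+f['f']*q[0]/q[2],f['cy']+f['f']*q[1]/q[2]]
def totool(P):
    s=robot.sense();return R.from_rotvec(s['ee_rot']).as_matrix().T@(np.array(P)-s['position'])*100
Z=dict(slide_grip=.078,mark=.034,plaque_top=.046,blue_center=.041,yellow_center=.041,coaster_blue=0,coaster_yellow=0,jig=0,spare_plaque=0,glue_cup=0,paint_tin=0,varnish_jar=0,bench_brush=0,gouge=0)
def spots(name,f,things):
    for t in things:
        for r in robot.spot_point(name,t)[:2]:
            print(name,t,round(r['conf'],2),np.round(r['at'],1),np.round(ray(f,r['at'],Z[t]),4))
E
python3 - <<'E'
from h import *
for n in ['top','scene']:
    f=cam(n);cv2.imwrite(f'pics/{n}0.png',f['image']);print(n,np.round(f['T'],3).tolist(),f['f'])
    spots(n,f,Z)
s=robot.sense();print(s);print(R.from_rotvec(s['ee_rot']).as_matrix().round(3),robot.tip_extent)
print(robot.grab_frame('wrist')['mount'])
E
```

```text
top [[-0.005, -0.997, 0.074, 0.461], [-1.0, 0.006, 0.011, 0.013], [-0.012, -0.074, -0.997, 1.184], [0.0, 0.0, 0.0, 1.0]] 448.23271756637547
top slide_grip 0.92 [338.4 167. ] [0.6105 0.0084 0.078 ]
top mark 0.39 [305.2 134.6] [0.7019 0.094  0.034 ]
top plaque_top 0.85 [334.8 151.4] [0.6552 0.0172 0.046 ]
top plaque_top 0.74 [408.1 247. ] [ 0.4106 -0.1661  0.046 ]
top blue_center 0.52 [404.4 247.6] [ 0.4089 -0.1575  0.041 ]
top yellow_center 0.51 [267.9 239.5] [0.4309 0.1886 0.041 ]
top coaster_blue 0.72 [401.6 250.1] [ 0.4006 -0.1562  0.    ]
top coaster_yellow 0.98 [268.4 237. ] [0.4364 0.1936 0.    ]
top jig 0.66 [320.9 160.1] [0.6398 0.0546 0.    ]
top jig 0.22 [303.2 137.1] [0.7022 0.1018 0.    ]
top spare_plaque 0.66 [343.9 243.5] [ 0.4185 -0.0052  0.    ]
top glue_cup 0.66 [213.7 204. ] [0.5243 0.3395 0.    ]
top glue_cup 0.64 [180.2 248.7] [0.4068 0.4264 0.    ]
top paint_tin 0.84 [216.4 145.4] [0.6814 0.3346 0.    ]
top varnish_jar 0.65 [477.  149.6] [ 0.6652 -0.3608  0.    ]
top bench_brush 0.57 [491.6 221.3] [ 0.4747 -0.3935  0.    ]
top bench_brush 0.55 [477.  150.9] [ 0.66
[... 1734 characters left out ...]
3e+01,
       -5.66828088e-02,  1.12801426e-02,  5.28556927e-05]), 'position': array([ 0.24215176, -0.60322443,  0.22559068]), 'ee_rot': array([ 3.08448114e+00,  5.95996835e-01, -6.91176404e-05]), 'wrist_force': array([-0.32643437,  0.34632866,  0.19265438]), 'ft_torque': array([0.01852118, 0.04828146, 0.00828866]), 'finger_gap': 0.09196643703893899}
[[ 0.928  0.373 -0.   ]
 [ 0.373 -0.928 -0.   ]
 [-0.     0.    -1.   ]] 0.011
[[ 7.59676560e-04 -9.71038969e-01 -2.38919953e-01  6.57972921e-02]
 [ 9.99999711e-01  7.28737450e-04  2.17829770e-04  3.17732445e-04]
 [-3.74112776e-05 -2.38920050e-01  9.71039241e-01 -1.58128413e-01]
 [ 0.00000000e+00  0.00000000e+00  0.00000000e+00  1.00000000e+00]]
```

View pics/top0.png

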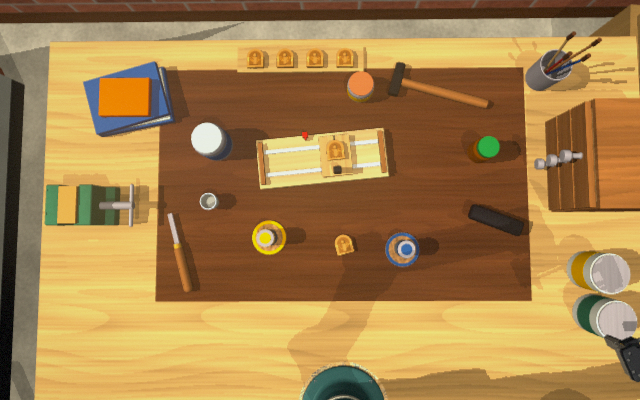

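View pics/scene0.png

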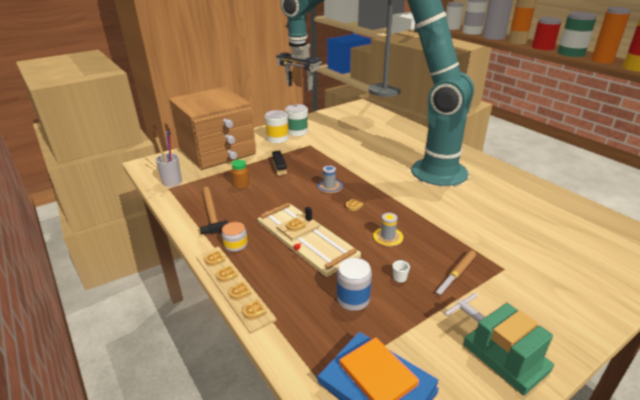

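The top view shows the jig tilted about 5°, with the grip at (338,168), the red pointer at (305,135), blue at (404,248) and yellow at (267,238). The networks agree with these. I'm moving the wrist camera over the jig for a closer look.

send_rows(
  series=[
    [[0,0,17],[55,-46,-3],9],
    [[0,0,17],[55,-46,-3],9],
    [[0,0,17],[55,-46,-3],9],
    [[0,0,17],[55,-46,-3],9],
    [[0,0,17],[55,-46,-3],9],
    [[0,0,17],[55,-46,-3],9],
    [[0,0,17],[55,-46,-3],9],
    [[0,0,17],[55,-46,-3],9],
  ],
)

```text
clock: 2.35
position: [0.4319, -0.2493, 0.2428]
ee_rot: [3.138, 0.133, 0.001]
wrist_force: [0.6, 0.4, 0.8]
finger_gap: 0.0899
```

```bash
python3 - <<'E'
from h import *
s=robot.sense();print(s['position'],s['ee_rot'],totool([.58,.03,.25]))
print(R.from_rotvec(s['ee_rot']).as_matrix().round(4))
E
```

```text
[ 0.43186471 -0.24925725  0.24283132] [3.13807331e+00 1.33207342e-01 1.24140287e-03] [ 17.12734807 -26.5693749   -0.72313592]
[[ 9.964e-01  8.470e-02  8.000e-04]
 [ 8.470e-02 -9.964e-01 -7.000e-04]
 [ 8.000e-04  7.000e-04 -1.000e+00]]
```

send_rows(
  series=[
    [[0,0,0],[17,-26.5,-0.7],9],
    [[0,0,0],[17,-26.5,-0.7],9],
    [[0,0,0],[17,-26.5,-0.7],9],
    [[0,0,0],[17,-26.5,-0.7],9],
    [[0,0,0],[17,-26.5,-0.7],9],
    [[0,0,0],[17,-26.5,-0.7],9],
    [[0,0,0],[17,-26.5,-0.7],9],
    [[0,0,0],[17,-26.5,-0.7],9],
  ],
)

```text
clock: 3.15
position: [0.5784, 0.0303, 0.2491]
ee_rot: [-3.137, -0.141, 0.0]
wrist_force: [0.0, -0.7, 0.3]
finger_gap: 0.0901
```

```bash
python3 - <<'E'
from h import *
f=cam('wrist');cv2.imwrite('pics/w1.png',f['image'])
spots('wrist',f,['slide_grip','mark','plaque_top','jig'])
m=robot.masks_of('wrist','jig')
for r in m[:2]:
    print(r['conf'],r['bbox']); c=max(cv2.findContours(r['pixels'].astype('uint8'),0,2)[0],key=cv2.contourArea);print(cv2.minAreaRect(c))
s=robot.sense();print(s['position'],s['ee_rot'])
E
```

```text
wrist slide_grip 0.98 [335.4 168.1] [0.6033 0.0118 0.078 ]
wrist mark 0.44 [614.3 148.8] [ 0.6527 -0.3312  0.034 ]
wrist plaque_top 0.76 [338.6 117.8] [0.6581 0.0119 0.046 ]
wrist jig 0.6 [304.9 129.3] [0.6413 0.0519 0.    ]
[0.57761358 0.02519676 0.24939508] [ 3.13802375e+00  1.28610580e-01 -1.94793238e-04]
```

View pics/w1.png

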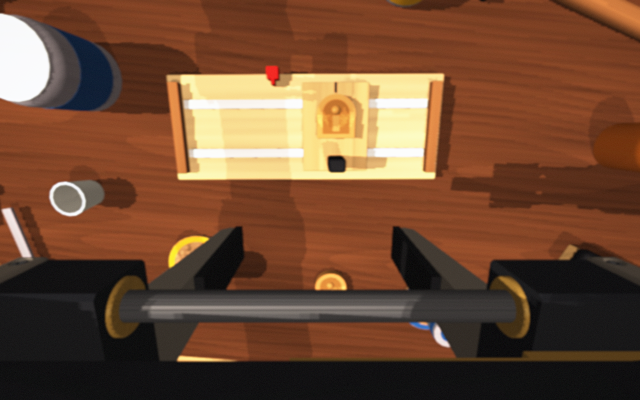

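The jig looks square to the tool, with the grip at (336,163), the pointer at (272,74) and the black line at (336,86). The arm was still settling during that frame, so I'm retaking it and enlarging.

```bash
python3 - <<'E'
from h import *
f=cam('wrist');im=f['image']
cv2.imwrite('pics/w2.png',cv2.resize(im[60:190,240:370],None,fx=4,fy=4,interpolation=cv2.INTER_CUBIC))
s=robot.sense();print(s['position'],s['ee_rot'])
spots('wrist',f,['slide_grip','plaque_top','jig'])
b,g,r=[im[...,i].astype(int) for i in range(3)]
red=(r>130)&(g<70)&(b<70);red[:, :200]=0;red[:,450:]=0;red[130:]=0
ys,xs=np.nonzero(red);print('red',xs.min(),xs.max(),ys.min(),ys.max(),xs.mean(),ys.mean())
for p in [(180,178),(437,179)]:print(ray(f,p,.018))
for p in [(167,74),(443,74)]:print(ray(f,p,.018))
for y in range(ys.min(),ys.max()+1):print(y,xs[ys==y].min(),xs[ys==y].max())
E
```

```text
[0.57771561 0.02557555 0.24947472] [3.13820815e+00 1.29340201e-01 1.48722975e-04]
wrist slide_grip 0.88 [334.1 165.3] [0.6053 0.0079 0.078 ]
wrist plaque_top 0.93 [333.7 116.9] [0.6577 0.0116 0.046 ]
wrist jig 0.69 [83.  76.1] [0.6829 0.3322 0.    ]
wrist jig 0.68 [300.6 128.2] [0.6416 0.0516 0.    ]
red 200 449 0 120 366.48065268065267 37.22144522144522
[0.56492768 0.20459096 0.018     ]
[ 0.59154628 -0.1332865   0.018     ]
[0.69204643 0.21690737 0.018     ]
[ 0.71980585 -0.11753502  0.018     ]
0 288 347
1 295 352
2 307 364
3 312 371
4 321 379
5 338 386
6 334 393
7 348 394
8 355 403
9 361 419
10 378 428
11 388 437
12 200 444
13 200 446
14 200 200
15 201 390
16 200 398
17 200 409
18 200 418
19 200 428
20 200 435
21 201 444
22 200 449
23 201 447
24 202 449
25 308 403
26 200 409
27 202 418
28 206 425
29 294 434
30 294 441
31 356 447
32 202 449
33 392 449
34 400 449
35 293 449
36 292 447
37 295 449
38 299 316
39 295 307Traceback (most recent call last):
  File "<stdin>", line 11, in <module>
    return umr_minimum(a, axis, None, out, keepdims, initial, where)
ValueError: zero-size array to reduction operation minimum which has no identity
```

View pics/w2.png

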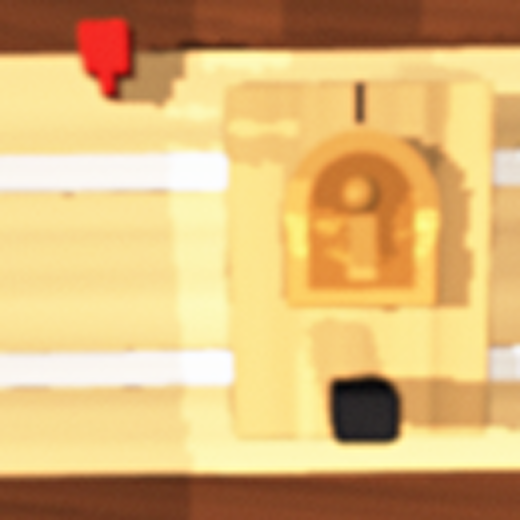

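The pointer tip is at image (267.7,84), the carriage's black line at (330,85.5) and the grip top at about (331.4,161).

```bash
python3 - <<'E'
from h import *
f=cam('wrist');s=robot.sense()
tip=ray(f,(267.7,83.5),.034);line=ray(f,(330,85.5),.033);grip=ray(f,(331.5,161),.078);pl=ray(f,(331,117),.046)
M=R.from_rotvec(s['ee_rot']).as_matrix()
for n,p in dict(tip=tip,line=line,grip=grip,pl=pl).items(): print(n,p.round(4),totool(p).round(2))
print((M.T@(tip-line)).round(4),(M.T@(tip-grip)).round(4),(M.T@(pl-grip)).round(4))
print(totool(grip+[0,0,-.078+.056]))
E
```

```text
tip [0.6896 0.0936 0.034 ] [11.69 -5.72 21.54]
line [0.6937 0.0205 0.033 ] [11.48  1.6  21.64]
grip [0.6101 0.0128 0.078 ] [ 3.09  1.67 17.14]
pl [0.6577 0.0164 0.046 ] [ 7.86  1.7  20.34]
[ 0.002  -0.0732 -0.001 ] [ 0.086  -0.0739  0.044 ] [0.0477 0.0003 0.032 ]
[ 3.08498306  1.66961474 19.34316626]
```

send_rows(
  series=[
    [[0,0,0],[2.6,1.65,5],9],
    [[0,0,0],[2.6,1.65,10],6],
    [[0,0,0],[2.6,1.65,14],5],
    [[0,0,0],[2.6,1.65,17],5],
    [[0,0,0],[2.6,1.65,19.3],5],
    [[0,0,0],[2.6,1.65,19.3],4],
    [[0,0,0],[2.6,1.65,19.3],3],
  ],
)

```text
clock: 4.4
position: [0.6055, 0.0132, 0.0566]
ee_rot: [-3.139, -0.134, 0.0]
wrist_force: [-0.8, 0.9, 0.5]
finger_gap: 0.0443
```

```bash
python3 - <<'E'
from h import *
f=cam('wrist');cv2.imwrite('pics/w3.png',f['image'])
s=robot.sense();print(s['position'],s['ee_rot'],s['finger_gap'],s['wrist_force'])
E
```

```text
[0.60631816 0.01327994 0.05756837] [-3.13869579e+00 -1.33483105e-01 -3.10127067e-03] 0.04039344081186245 [ 0.51829844 -0.10400403  0.28282095]
```

View pics/w3.png

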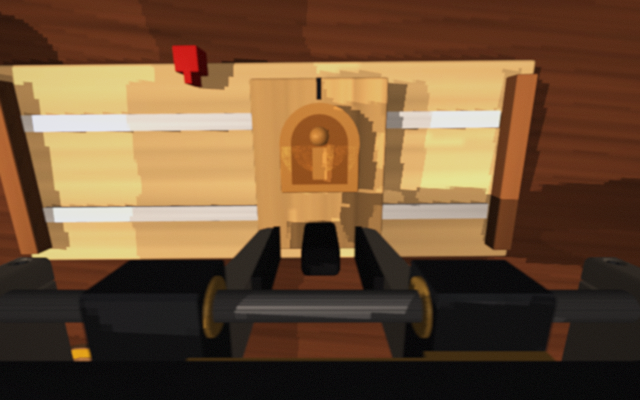

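The jaws straddle the grip, with the pointer tip at (197,84) and the line at (319,88). Closing.

send_rows(
  series=[
    [[0,0,0],[0,0,0],1],
    [[0,0,0],[0,0,0],1],
    [[0,0,0],[0,0,0],1],
    [[0,0,0],[0,0,0],1],
    [[0,0,0],[0,0,0],1],
  ],
)

```text
clock: 4.95
position: [0.6062, 0.0128, 0.0577]
ee_rot: [3.138, 0.134, 0.003]
wrist_force: [-0.9, -0.8, 6.3]
finger_gap: 0.0194
```

```bash
python3 - <<'E'
from h import *
f=cam('wrist');s=robot.sense();im=f['image'];cv2.imwrite('pics/w4.png',im)
print(s['position'],s['ee_rot'],s['finger_gap'],s['wrist_force'])
hsv=cv2.cvtColor(im,cv2.COLOR_BGR2HSV)
red=((hsv[...,0]<5)|(hsv[...,0]>175))&(hsv[...,1]>200)&(hsv[...,2]>90);red[110:]=0;red[:,:100]=0;red[:,300:]=0
ys,xs=np.nonzero(red)
for y in sorted(set(ys)):print(y,xs[ys==y].min(),xs[ys==y].max(),end='; ')
row=im[85:98,305:335].astype(int).sum(2);dark=row<200;print([ (85+i,305+np.nonzero(d)[0]) for i,d in enumerate(dark)][::4])
M=R.from_rotvec(s['ee_rot']).as_matrix()
tip=ray(f,(197,83),.034);line=ray(f,(319,90),.033);print(M.T@(tip-line),totool(tip))
E
```

```text
[0.60624878 0.01285686 0.05770307] [3.13805451 0.13388528 0.0034061 ] 0.019718060249807944 [-0.71936534 -0.85159659  6.89162806]
47 177 195; 48 173 196; 49 173 197; 50 173 197; 51 173 197; 52 173 197; 53 173 197; 54 173 197; 55 173 197; 56 173 197; 57 173 197; 58 174 197; 59 174 198; 60 174 198; 61 174 198; 62 174 198; 63 174 198; 64 174 198; 65 175 198; 66 176 198; 67 176 198; 68 176 198; 69 176 199; 70 176 199; 71 177 199; 72 177 199; 73 178 198; 74 181 197; 75 183 191; 76 184 191; 77 185 191; 78 185 191; 79 185 191; 80 186 192; 81 186 192; 82 186 192; 83 186 192; 84 186 192; 85 189 191; [(85, array([314, 315, 316, 317])), (89, array([314, 315, 316, 317])), (93, array([314, 315, 316, 317])), (97, array([314, 315, 316, 317]))]
[ 0.00360195 -0.06977852 -0.00104626] [ 9.09743109 -6.80770973  2.38449781]
```

send_rows(
  series=[
    [[0,0,0],[0,-1.2,0],1],
    [[0,0,0],[0,-2.4,0],1],
    [[0,0,0],[0,-3.6,0],1],
    [[0,0,0],[0,-4.8,0],1],
    [[0,0,0],[0,-6,0],1],
    [[0,0,0],[0,-7.2,0],1],
    [[0,0,0],[0,-7.2,0],1],
    [[0,0,0],[0,-7.2,0],1],
  ],
)

```text
clock: 5.8
position: [0.5993, 0.0867, 0.0577]
ee_rot: [-3.138, -0.137, -0.001]
wrist_force: [-3.6, 1.2, 7.8]
finger_gap: 0.0195
```

```bash
python3 - <<'E'
from h import *
f=cam('wrist');s=robot.sense();im=f['image']
cv2.imwrite('pics/w5.png',cv2.resize(im[30:130,250:390],None,fx=5,fy=5,interpolation=cv2.INTER_CUBIC))
print(s['position'],s['ee_rot'],s['finger_gap'],s['wrist_force'])
print(totool(ray(f,(300,80),.033))-totool(ray(f,(310,80),.033)))
E
```

```text
[0.59926837 0.08655992 0.05768873] [-3.13755906e+00 -1.36180696e-01 -1.43413135e-03] 0.019548778138503337 [-1.93885361  2.33605494  7.90473726]
[-4.63239899e-04 -5.73637359e-01  5.95382584e-04]
```

View pics/w5.png

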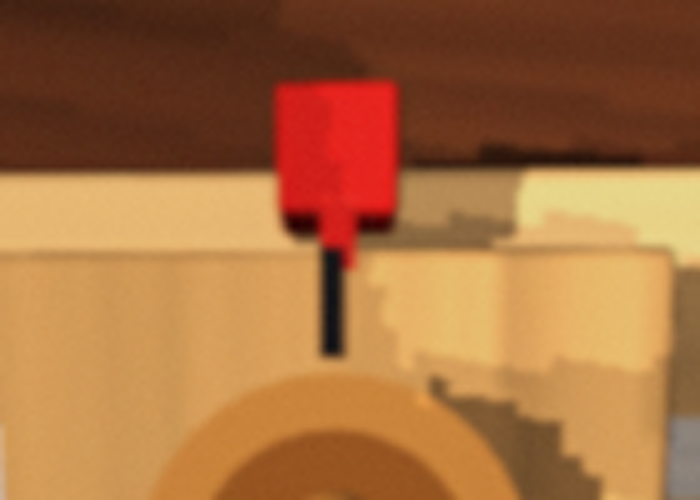

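The line (crop column 333) sits about 1 px (0.6 mm) left of the tip (338). I'll make a small correction, then release and rise.

send_rows(
  series=[
    [[0,0,0],[0,0.06,0],1],
    [[0,0,0],[0,0.06,0],1],
    [[0,0,0],[0,0.06,0],5],
    [[0,0,0],[0,0.06,0],5],
    [[0,0,0],[0,0.06,0],5],
    [[0,0,0],[0,0.06,-3],5],
    [[0,0,0],[0,0.06,-7],5],
    [[0,0,0],[0,0.06,-7],5],
  ],
)

```text
clock: 6.65
position: [0.6027, 0.085, 0.1312]
ee_rot: [-3.138, -0.133, -0.014]
wrist_force: [0.5, -0.8, 0.1]
finger_gap: 0.0499
```

```bash
python3 - <<'E'
from h import *
import time
f=cam('wrist');f=cam('wrist');im=f['image'];cv2.imwrite('pics/w6.png',cv2.resize(im[50:190,240:400],None,fx=4,fy=4,interpolation=cv2.INTER_CUBIC))
spots('wrist',f,['slide_grip','plaque_top','mark'])
g=cam('top');spots('top',g,['blue_center','yellow_center','coaster_blue','coaster_yellow','plaque_top','slide_grip'])
for t in ['weight_blue','coaster_blue','weight_yellow','coaster_yellow']:
    for r in robot.masks_of('top',t)[:1]:
        (c,rad)=cv2.minEnclosingCircle(cv2.findNonZero(r['pixels'].astype('uint8')));print(t,r['conf'],r['bbox'],c,rad,ray(g,c,.006 if 'coas' in t else .041))
s=robot.sense();print(s['position'],s['ee_rot'],s['finger_gap'])
E
```

```text
wrist slide_grip 0.97 [315.7 224.2] [0.5988 0.0847 0.078 ]
wrist plaque_top 0.78 [320.8 147.1] [0.653  0.0854 0.046 ]
wrist mark 0.72 [313.9  87. ] [0.699  0.0948 0.034 ]
top blue_center 0.69 [405.9 248.6] [ 0.4064 -0.1613  0.041 ]
top yellow_center 0.61 [266.2 241.2] [0.4266 0.1929 0.041 ]
top yellow_center 0.43 [403.2 250.9] [ 0.4006 -0.1544  0.041 ]
top coaster_blue 0.8 [401.6 248. ] [ 0.406  -0.1563  0.    ]
top coaster_yellow 0.81 [268.5 238.1] [0.4335 0.1933 0.    ]
top plaque_top 0.31 [403.1 249.5] [ 0.4044 -0.1534  0.046 ]
top slide_grip 0.56 [323.9 161.5] [0.6245 0.0444 0.078 ]
weight_blue 0.81 [395.6, 240.0, 21.4, 19.6] (404.19232177734375, 248.73077392578125) 10.338300704956055 [ 0.40608605 -0.15696402  0.041     ]
coaster_blue 0.91 [383.4, 233.8, 34.7, 32.8] (401.6033935546875, 248.96609497070312) 17.262853622436523 [ 0.40381483 -0.15541924  0.006     ]
weight_yellow 0.59 [254.9, 228.0, 24.5, 19.7] (266.8333435058594, 237.1666717529297) 10.233495712280273 [0.43685084 0.19136965 0.041     ]
coaster_yellow 0.59 [251.5, 219.1, 34.5, 34.6] (268.64971923828125, 236.69252014160156) 17.104454040527344 [0.43731698 0.19206342 0.006     ]
[0.59926512 0.08435604 0.12626392] [-3.13874738e+00 -1.33566112e-01  4.88250598e-05] 0.04982242012434628
```

View pics/w6.png

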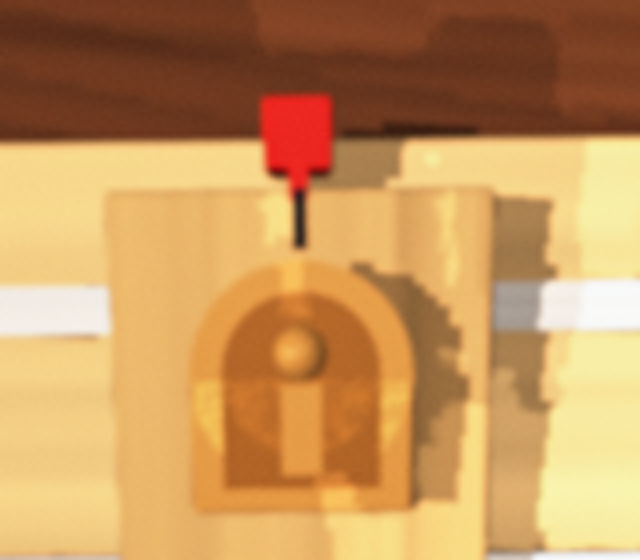

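The line (crop column 300) and the tip (299) are aligned. Next I'm looking at the blue weight from nearer.

send_rows(
  series=[
    [[0,0,0],[-1,1,-5],8],
    [[0,0,0],[-4,4,-9],8],
    [[0,0,0],[-8,8,-10],8],
    [[0,0,0],[-11.5,11.5,-10],8],
    [[0,0,0],[-15,15,-10],8],
    [[0,0,0],[-18.5,18.5,-10],8],
    [[0,0,0],[-22,22.2,-10],8],
    [[0,0,0],[-22,22.2,-10],8],
  ],
)

```text
clock: 8.25
position: [0.3955, -0.1593, 0.2265]
ee_rot: [3.138, 0.123, -0.001]
wrist_force: [0.9, 0.2, 0.2]
finger_gap: 0.0799
```

```bash
python3 - <<'E'
from h import *
[cam('wrist') for _ in range(3)]
f=cam('wrist');im=f['image'];cv2.imwrite('pics/w7.png',im)
s=robot.sense();print(s['position'],s['ee_rot'],s['finger_gap'])
spots('wrist',f,['blue_center','coaster_blue'])
for t,z in [('weight_blue',.041),('coaster_blue',.006)]:
    for r in robot.masks_of('wrist',t)[:1]: print(t,r['conf'],r['bbox'])
hsv=cv2.cvtColor(im,cv2.COLOR_BGR2HSV);m=(cv2.inRange(hsv,(95,150,60),(125,255,255)));m[:, :150]=0
n,l,st,c=cv2.connectedComponentsWithStats(m);print([(st[i].tolist(),c[i].round(1).tolist()) for i in range(1,n) if st[i,4]>60])
E
```

```text
[ 0.39959324 -0.15500959  0.22665595] [3.13866280e+00 1.33953083e-01 1.81416269e-03] 0.08002469433347896
wrist blue_center 0.87 [318.6 180.8] [ 0.4056 -0.1579  0.041 ]
weight_blue 0.65 [298.9, 158.7, 40.1, 46.7]
coaster_blue 0.63 [283.4, 145.0, 72.5, 69.0]
[([285, 145, 66, 65, 672], [318.6, 175.4]), ([307, 174, 24, 23, 429], [318.4, 185.2])]
```

View pics/w7.png

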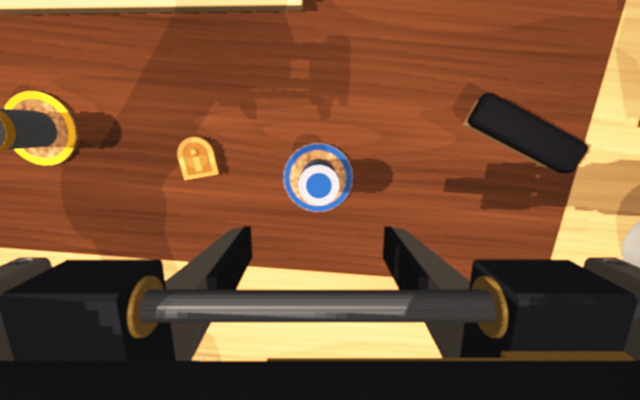

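Blue lid centre is at (318.4,185.2) and the ring centre at (318,177.5).

```bash
python3 - <<'E'
from h import *
f=cam('wrist');s=robot.sense();print(s['position'])
lid=ray(f,(318.4,185.2),.076);co=ray(f,(318,177.5),.006);print(lid,co)
print(totool([lid[0],lid[1],.040]))
E
```

```text
[ 0.39961942 -0.15450006  0.22616986]
[ 0.40775008 -0.15560281  0.076     ] [ 0.40456634 -0.15563869  0.006     ]
[ 0.80156479  0.1869297  18.61687256]
```

send_rows(
  series=[
    [[0,0,0],[0.7,0.2,4],8],
    [[0,0,0],[0.7,0.2,8],8],
    [[0,0,0],[0.7,0.2,12],8],
    [[0,0,0],[0.7,0.2,15.5],8],
    [[0,0,0],[0.7,0.2,18.6],8],
    [[0,0,0],[0.7,0.2,18.6],8],
    [[0,0,0],[0.7,0.2,18.6],6],
    [[0,0,0],[0.7,0.2,18.6],4.5],
  ],
)

```text
clock: 9.5
position: [0.4074, -0.1571, 0.0417]
ee_rot: [3.138, 0.134, 0.004]
wrist_force: [0.5, -0.6, 0.4]
finger_gap: 0.0663
```

send_rows(
  series=[
    [[0,0,0],[0,0,0],3],
    [[0,0,0],[0,0,0],3],
    [[0,0,0],[0,0,0],3],
    [[0,0,0],[0,0,0],3],
    [[0,0,0],[0,0,0],3],
  ],
)

```text
clock: 10.0
position: [0.4067, -0.1571, 0.0413]
ee_rot: [3.138, 0.134, 0.002]
wrist_force: [-2.0, 1.0, 8.1]
finger_gap: 0.0437
```

```bash
python3 - <<'E'
from h import *
s=robot.sense();print(s['position'],s['ee_rot'],s['finger_gap'],s['wrist_force'],s['ft_torque'],s['tau'])
E
```

```text
[ 0.4066929  -0.15712487  0.04126151] [3.13805214e+00 1.33745350e-01 2.22107785e-03] 0.0437424950898378 [-2.03227417  1.03184718  8.07819916] [0.22875949 0.2940094  0.0497088 ] [  0.19649405 -35.59350729  -0.86177185 -12.22932369   0.05341739
  -0.45897553  -0.04909293]
```

send_rows(
  series=[
    [[0,0,0],[0,0,-1],3],
    [[0,0,0],[0,0,-3],3],
    [[0,0,0],[0,0,-5],3],
    [[0,0,0],[0,0,-7],3],
    [[0,0,0],[0,0,-8],3],
    [[0,0,0],[0,0,-8],3],
    [[0,0,0],[0,0,-8],3],
    [[0,0,0],[0,0,-8],3],
  ],
)

```text
clock: 10.8
position: [0.4051, -0.1567, 0.1193]
ee_rot: [-3.138, -0.133, 0.003]
wrist_force: [-0.9, -0.4, -7.4]
finger_gap: 0.0437
```

send_rows(
  series=[
    [[0,0,0],[0,0,0],3],
    [[0,0,0],[0,0,0],3],
    [[0,0,0],[0,0,0],3],
    [[0,0,0],[0,0,0],3],
    [[0,0,0],[0,0,0],3],
    [[0,0,0],[0,0,0],3],
  ],
)

```text
clock: 11.4
position: [0.4061, -0.157, 0.1203]
ee_rot: [3.139, 0.134, 0.0]
wrist_force: [0.2, -0.2, -7.1]
finger_gap: 0.0436
```

```bash
cat > w.py <<'E'
from h import *
F=[]
for i in range(8):
    robot.grab_frame('wrist');s=robot.sense();F.append(s['wrist_force'])
print(s['position'],s['ee_rot'],s['finger_gap'],np.mean(F,0),np.std(F,0),s['tau'])
E
python3 w.py
```

```text
[ 0.40604243 -0.15695598  0.12029195] [ 3.13872327e+00  1.33523480e-01 -1.76627775e-05] 0.0436893895197866 [ 0.12769156  0.06124982 -6.4527573 ] [0.535938   0.32885755 0.40848322] [ 7.48747675e-05 -3.68339467e+01 -1.22998293e+00 -1.94123071e+01
 -1.43998041e-02 -7.12969573e-02  1.23902878e-04]
```

About 6.5 N, so blue is roughly 0.66 kg. Putting it back on its coaster.

send_rows(
  series=[
    [[0,0,0],[0,0,3],3],
    [[0,0,0],[0,0,5.5],3],
    [[0,0,0],[0,0,7],3],
    [[0,0,0],[0,0,7.6],3],
    [[0,0,0],[0,0,7.9],3],
    [[0,0,0],[0,0,7.95],3],
    [[0,0,0],[0,0,7.95],3],
  ],
)

```text
clock: 12.5
position: [0.4069, -0.1572, 0.0415]
ee_rot: [3.138, 0.133, 0.003]
wrist_force: [0.3, 0.2, -6.3]
finger_gap: 0.0439
```

send_rows(
  series=[
    [[0,0,0],[0,0,0],5],
    [[0,0,0],[0,0,0],6],
    [[0,0,0],[0,0,0],8],
    [[0,0,0],[0,0,0],8],
    [[0,0,0],[0,0,0],8],
  ],
)

```text
clock: 13.0
position: [0.4063, -0.157, 0.041]
ee_rot: [3.139, 0.134, 0.001]
wrist_force: [-0.3, -0.5, 0.2]
finger_gap: 0.0788
```

send_rows(
  series=[
    [[0,0,0],[0,0,-3],8],
    [[0,0,0],[0,0,-8],8],
    [[0,0,0],[0,0,-13],8],
    [[0,0,0],[0,0,-18],8],
    [[0,0,0],[0,0,-18],8],
    [[0,0,0],[0,0,-18],8],
    [[0,0,0],[0,0,-18],8],
  ],
)

```text
clock: 13.7
position: [0.4051, -0.1567, 0.2196]
ee_rot: [-3.138, -0.134, 0.003]
wrist_force: [-0.2, -0.5, 0.3]
finger_gap: 0.0797
```

```bash
python3 w.py; python3 - <<'E'
from h import *
f=cam('wrist');im=f['image'];cv2.imwrite('pics/w8.png',im)
spots('wrist',f,['blue_center','yellow_center'])
hsv=cv2.cvtColor(im,cv2.COLOR_BGR2HSV);m=(cv2.inRange(hsv,(95,150,60),(125,255,255)));m[:, :150]=0
n,l,st,c=cv2.connectedComponentsWithStats(m);print([(st[i].tolist(),c[i].round(1).tolist(),ray(f,c[i],.076)) for i in range(1,n) if st[i,4]>60])
print(totool([.43,.191,.226]))
E
```

```text
[ 0.40587917 -0.15686265  0.22028132] [-3.13828548e+00 -1.33643268e-01  1.55915933e-03] 0.07987192718874495 [-0.06066358  0.08338755 -0.10689292] [0.33108194 0.32962007 0.64945056] [-3.78666271e-03 -2.91626161e+01 -5.85529301e-01 -2.22477150e+01
 -2.20303098e-02 -6.15466107e-02 -1.32902796e-04]
wrist blue_center 0.74 [317.3 186.5] [ 0.4066 -0.1576  0.041 ]
wrist yellow_center 0.7 [  6.8 132.2] [0.4379 0.1885 0.041 ]
[([284, 151, 67, 66, 678], [317.5, 180.7], array([ 0.41940137, -0.15665808,  0.076     ])), ([306, 181, 24, 24, 443], [317.6, 192.6], array([ 0.40696955, -0.15783674,  0.076     ]))]
[  5.34438627 -34.46479336  -0.53246491]
```

Blue is standing on its coaster. On to yellow.

send_rows(
  series=[
    [[0,0,0],[0.7,-4.4,-0.5],8],
    [[0,0,0],[1.4,-9,-0.5],8],
    [[0,0,0],[2.1,-13.5,-0.5],8],
    [[0,0,0],[2.8,-18,-0.5],8],
    [[0,0,0],[3.5,-22.5,-0.5],8],
    [[0,0,0],[4.2,-27,-0.5],8],
    [[0,0,0],[4.9,-31.5,-0.5],8],
    [[0,0,0],[5.3,-34.5,-0.5],8],
  ],
)

```text
clock: 15.05
position: [0.4293, 0.1947, 0.2261]
ee_rot: [-3.137, -0.138, -0.001]
wrist_force: [0.3, -0.4, -0.6]
finger_gap: 0.08
```

```bash
python3 w.py; python3 - <<'E'
from h import *
f=cam('wrist');im=f['image'];cv2.imwrite('pics/w9.png',im)
spots('wrist',f,['yellow_center'])
hsv=cv2.cvtColor(im,cv2.COLOR_BGR2HSV);m=(cv2.inRange(hsv,(22,200,120),(35,255,255)));m[:, :150]=0
n,l,st,c=cv2.connectedComponentsWithStats(m)
for i in range(1,n):
    if st[i,4]>60:
        P=ray(f,c[i],.076);print(st[i],c[i],P,totool([P[0],P[1],.041]))
E
```

```text
[0.42977677 0.18972374 0.22574743] [ 3.13809901e+00  1.29578088e-01 -2.04066218e-05] 0.08011831488258701 [0.43729874 0.01837157 0.41450028] [0.47800623 1.39006625 0.42436094] [-2.45050779e-01 -3.18879461e+01 -2.67883591e+00 -2.27180189e+01
  2.37175729e-02 -7.41987652e-02  5.10066136e-03]
wrist yellow_center 0.94 [316.4 177.7] [0.4399 0.1906 0.041 ]
[282 142  64  68 671] [310.2295082 167.9657228] [0.45518042 0.19820123 0.076     ] [ 2.59510834 -0.60301192 18.4836573 ]
[305 176  24  23 428] [316.39719626 186.80140187] [0.43597083 0.1902117  0.076     ] [ 0.6145541   0.03402394 18.48365231]
```

View pics/w9.png

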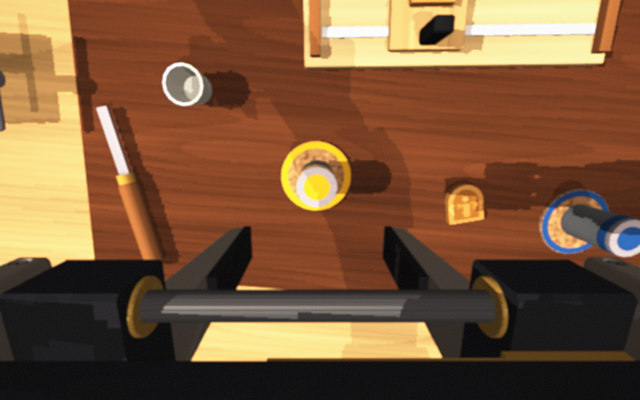

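Yellow lid is at (316,187), nicely centred, and blue is standing on its coaster at right. Grasping yellow.

send_rows(
  series=[
    [[0,0,0],[0.6,0,4],8],
    [[0,0,0],[0.6,0,8],8],
    [[0,0,0],[0.6,0,12],8],
    [[0,0,0],[0.6,0,15.5],8],
    [[0,0,0],[0.6,0,18.5],8],
    [[0,0,0],[0.6,0,18.5],8],
    [[0,0,0],[0.6,0,18.5],6],
    [[0,0,0],[0.6,0,18.5],4.5],
  ],
)

```text
clock: 16.35
position: [0.4368, 0.1922, 0.0424]
ee_rot: [-3.138, -0.133, -0.004]
wrist_force: [0.9, 0.1, 0.2]
finger_gap: 0.0662
```

send_rows(
  series=[
    [[0,0,0],[0,0,0],3],
    [[0,0,0],[0,0,0],3],
    [[0,0,0],[0,0,0],3],
    [[0,0,0],[0,0,0],3],
    [[0,0,0],[0,0,0],3],
  ],
)

```text
clock: 16.85
position: [0.4362, 0.1916, 0.0417]
ee_rot: [3.138, 0.133, 0.002]
wrist_force: [-0.7, -1.4, 7.7]
finger_gap: 0.0445
```

send_rows(
  series=[
    [[0,0,0],[0,0,-1],3],
    [[0,0,0],[0,0,-3],3],
    [[0,0,0],[0,0,-5],3],
    [[0,0,0],[0,0,-7],3],
    [[0,0,0],[0,0,-8],3],
    [[0,0,0],[0,0,-8],3],
    [[0,0,0],[0,0,-8],3],
    [[0,0,0],[0,0,-8],3],
  ],
)

```text
clock: 17.65
position: [0.4348, 0.1914, 0.1199]
ee_rot: [3.138, 0.133, -0.003]
wrist_force: [-0.7, 0.1, -2.0]
finger_gap: 0.044
```

send_rows(
  series=[
    [[0,0,0],[0,0,0],3],
    [[0,0,0],[0,0,0],3],
    [[0,0,0],[0,0,0],3],
    [[0,0,0],[0,0,0],3],
    [[0,0,0],[0,0,0],3],
    [[0,0,0],[0,0,0],3],
  ],
)

```text
clock: 18.25
position: [0.4356, 0.1918, 0.1208]
ee_rot: [3.139, 0.134, 0.0]
wrist_force: [-0.2, -1.1, -2.5]
finger_gap: 0.0439
```

```bash
python3 w.py
```

```text
[0.43555025 0.19177985 0.12079197] [3.13872162e+00 1.33432649e-01 2.48873988e-05] 0.04387454541891202 [-0.23415457  0.04638406 -2.06235307] [0.42172531 0.46670345 0.33039697] [-1.10458117e-03 -3.88616967e+01 -4.21723545e+00 -1.88589138e+01
  3.14411300e-02 -6.94215484e-02  1.63654668e-04]
```

Yellow reads about 2.1 N (0.21 kg) against blue's 6.5 N, so blue is the heavier one. Putting yellow back.

send_rows(
  series=[
    [[0,0,0],[0,0,3],3],
    [[0,0,0],[0,0,5.5],3],
    [[0,0,0],[0,0,7],3],
    [[0,0,0],[0,0,7.6],3],
    [[0,0,0],[0,0,7.9],3],
    [[0,0,0],[0,0,8],3],
    [[0,0,0],[0,0,8],3],
  ],
)

```text
clock: 19.35
position: [0.4353, 0.1918, 0.0418]
ee_rot: [3.138, 0.134, -0.0]
wrist_force: [-2.9, -1.2, 3.8]
finger_gap: 0.044
```

send_rows(
  series=[
    [[0,0,0],[0,0,0],5],
    [[0,0,0],[0,0,0],6],
    [[0,0,0],[0,0,0],8],
    [[0,0,0],[0,0,0],8],
    [[0,0,0],[0,0,0],8],
  ],
)

```text
clock: 19.85
position: [0.4357, 0.1918, 0.0408]
ee_rot: [-3.139, -0.133, -0.0]
wrist_force: [-1.1, 0.5, -0.3]
finger_gap: 0.079
```

send_rows(
  series=[
    [[0,0,0],[0,0,-3],8],
    [[0,0,0],[0,0,-8],8],
    [[0,0,0],[0,0,-13],8],
    [[0,0,0],[0,0,-18],8],
    [[0,0,0],[0,0,-18],8],
    [[0,0,0],[0,0,-18],8],
    [[0,0,0],[0,0,-18],8],
  ],
)

```text
clock: 20.55
position: [0.4348, 0.1912, 0.2196]
ee_rot: [3.138, 0.133, -0.003]
wrist_force: [-0.0, 0.2, 0.4]
finger_gap: 0.0801
```

```bash
python3 w.py; python3 - <<'E'
from h import *
f=cam('wrist');im=f['image'];cv2.imwrite('pics/w10.png',im)
hsv=cv2.cvtColor(im,cv2.COLOR_BGR2HSV);m=(cv2.inRange(hsv,(22,200,120),(35,255,255)));m[:, :150]=0
n,l,st,c=cv2.connectedComponentsWithStats(m)
for i in range(1,n):
    if st[i,4]>60: print(st[i],c[i],ray(f,c[i],.076))
print(totool([.406,-.157,.22]))
E
```

```text
[0.43531083 0.19182012 0.220265  ] [ 3.13861603e+00  1.33846792e-01 -1.71276198e-03] 0.07978062146385803 [-0.35015422  0.30572543  0.02146452] [0.43264725 0.44149645 0.42135247] [-4.24826503e-03 -3.27375662e+01 -2.96604171e+00 -2.24716759e+01
  3.10700806e-02 -6.81737275e-02 -4.65482390e-04]
[282 147  66  65 568] [307.88204225 165.59330986] [0.46344968 0.2029628  0.076     ]
[306 183  24  23 432] [317.29166667 194.14351852] [0.43476547 0.19091659 0.076     ]
[-5.89711932 34.50813931  0.04742495]
```

Yellow is standing on its coaster. Back to blue.

send_rows(
  series=[
    [[0,0,0],[-0.7,4.4,0],8],
    [[0,0,0],[-1.5,9,0],8],
    [[0,0,0],[-2.3,13.5,0],8],
    [[0,0,0],[-3,18,0],8],
    [[0,0,0],[-3.8,22.5,0],8],
    [[0,0,0],[-4.5,27,0],8],
    [[0,0,0],[-5.3,31.5,0],8],
    [[0,0,0],[-5.9,34.5,0],8],
  ],
)

```text
clock: 21.8
position: [0.4054, -0.1601, 0.2209]
ee_rot: [3.138, 0.129, 0.0]
wrist_force: [1.0, -0.7, 0.4]
finger_gap: 0.0801
```

```bash
python3 w.py; python3 - <<'E'
from h import *
f=cam('wrist');im=f['image']
hsv=cv2.cvtColor(im,cv2.COLOR_BGR2HSV);m=(cv2.inRange(hsv,(95,150,60),(125,255,255)));m[:, :150]=0
n,l,st,c=cv2.connectedComponentsWithStats(m)
for i in range(1,n):
    if st[i,4]>60:
        P=ray(f,c[i],.076);print(st[i],c[i],P,totool([P[0],P[1],.041]))
E
```

```text
[ 0.4063221  -0.15568035  0.22080235] [-3.13843479e+00 -1.37495198e-01 -3.74650252e-05] 0.08016025595739674 [ 0.00859486 -0.36238816 -0.16898076] [0.62478376 1.64713954 0.62547628] [ 2.14883401e-01 -2.90636694e+01 -6.54920898e-01 -2.23341215e+01
 -1.45883218e-02 -6.61114929e-02 -4.33726644e-03]
[285 151  67  66 681] [317.91189427 180.91923642] [ 0.4197289  -0.15595359  0.076     ] [ 1.3334836   0.13226225 17.98206193]
[307 182  24  24 444] [318.61486486 193.2454955 ] [ 0.40688896 -0.15783161  0.076     ] [ 0.03799953  0.20730692 17.9819804 ]
```

send_rows(
  series=[
    [[0,0,0],[0,0.1,4],8],
    [[0,0,0],[0,0.1,8],8],
    [[0,0,0],[0,0.1,12],8],
    [[0,0,0],[0,0.1,15],8],
    [[0,0,0],[0,0.1,18],8],
    [[0,0,0],[0,0.1,18],8],
    [[0,0,0],[0,0.1,18],6],
    [[0,0,0],[0,0.1,18],4.5],
  ],
)

```text
clock: 23.05
position: [0.4074, -0.158, 0.0422]
ee_rot: [3.138, 0.134, 0.004]
wrist_force: [0.4, 0.5, -0.2]
finger_gap: 0.0661
```

send_rows(
  series=[
    [[0,0,0],[0,0,0],3],
    [[0,0,0],[0,0,0],3],
    [[0,0,0],[0,0,0],3],
    [[0,0,0],[0,0,0],3],
    [[0,0,0],[0,0,0],3],
  ],
)

```text
clock: 23.55
position: [0.4067, -0.1577, 0.0417]
ee_rot: [3.138, 0.134, 0.002]
wrist_force: [-1.1, 2.3, 7.6]
finger_gap: 0.0438
```

send_rows(
  series=[
    [[0,0,0],[0,0,-1],3],
    [[0,0,0],[0,0,-3],3],
    [[0,0,0],[0,0,-6],3],
    [[0,0,0],[0,0,-9],3],
    [[0,0,0],[0,0,-11],3],
    [[0,0,0],[0,0,-12],3],
    [[0,0,0],[0,0,-12],3],
    [[0,0,0],[0,0,-12],3],
  ],
)

```text
clock: 24.35
position: [0.4051, -0.1578, 0.16]
ee_rot: [-3.138, -0.133, 0.003]
wrist_force: [0.2, -0.0, -6.7]
finger_gap: 0.044
```

```bash
python3 w.py; python3 -c "
from h import *
print(totool([.65,.088,.16]))"
```

```text
[ 0.40595106 -0.157831    0.16035831] [-3.13829040e+00 -1.33659719e-01  1.30360715e-03] 0.04376916320570825 [ 0.02854626 -0.2438796  -6.38459974] [0.27693067 0.57630336 0.47204222] [ 5.57081039e-04 -3.46478891e+01 -1.43684473e+00 -2.16708845e+01
 -1.69304752e-02 -6.25046063e-02 -1.03692294e-04]
[ 2.64067391e+01 -2.24190195e+01  2.54734893e-02]
```

send_rows(
  series=[
    [[0,0,0],[1.2,-1,0],3],
    [[0,0,0],[3.5,-3,0],3],
    [[0,0,0],[6.5,-5.5,0],3],
    [[0,0,0],[9.5,-8,0],3],
    [[0,0,0],[12.5,-10.6,0],3],
    [[0,0,0],[15.5,-13.2,0],3],
    [[0,0,0],[18,-15.3,0],3],
    [[0,0,0],[20,-17,0],3],
  ],
)

```text
clock: 25.55
position: [0.5921, 0.0305, 0.1602]
ee_rot: [-3.138, -0.136, 0.001]
wrist_force: [0.5, 0.0, -6.4]
finger_gap: 0.044
```

send_rows(
  series=[
    [[0,0,0],[2,-1.7,0],3],
    [[0,0,0],[4,-3.4,0],3],
    [[0,0,0],[5.5,-4.6,0],3],
    [[0,0,0],[6.4,-5.4,0],3],
    [[0,0,0],[6.4,-5.4,0],3],
    [[0,0,0],[6.4,-5.4,0],3],
    [[0,0,0],[6.4,-5.4,0],3],
    [[0,0,0],[6.4,-5.4,0],3],
  ],
)

```text
clock: 26.35
position: [0.6497, 0.0864, 0.1609]
ee_rot: [3.138, 0.131, -0.001]
wrist_force: [-1.2, -0.3, -6.4]
finger_gap: 0.0436
```

```bash
python3 w.py; python3 - <<'E'
from h import *
f=cam('wrist');im=f['image'];cv2.imwrite('pics/w11.png',im)
spots('wrist',f,['plaque_top','slide_grip','mark'])
g=cam('top');spots('top',g,['plaque_top','yellow_center'])
E
```

```text
[0.65015276 0.08759744 0.16083612] [3.13871319e+00 1.33411163e-01 9.05715314e-05] 0.043873958537332995 [-0.3576336  -0.10987226 -6.75995317] [0.36231111 0.69633909 0.32418422] [ 5.51607041e-02 -5.88408065e+01 -4.98019114e+00 -2.51045769e+01
  2.02422874e-02 -7.71584641e-02  2.20122788e-04]
wrist plaque_top 0.81 [318.1 199.2] [0.6514 0.0861 0.046 ]
wrist plaque_top 0.69 [ 87.1 143.7] [0.6847 0.2974 0.046 ]
wrist mark 0.65 [ 87.2 141.3] [0.6856 0.3061 0.034 ]
wrist mark 0.56 [311.5 146.6] [0.6987 0.0964 0.034 ]
top plaque_top 0.65 [477.  148.7] [ 0.6596 -0.3463  0.046 ]
top yellow_center 0.51 [264.8 236.5] [0.4386 0.1966 0.041 ]
```

View pics/w11.png

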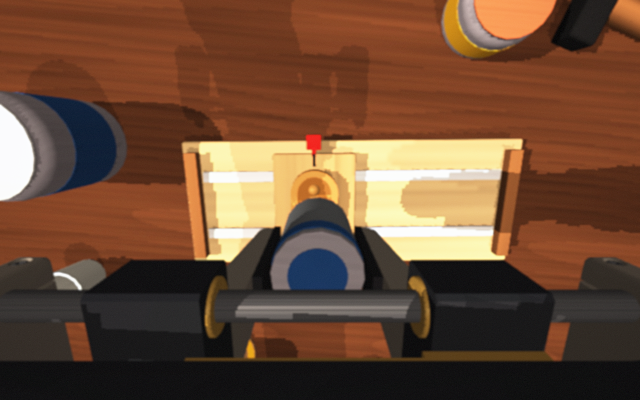

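The carriage is still aligned (line and tip both at column 314), the plaque is centred at about column 315, and the weight hangs upright. Lowering to about 3.5 cm above the plaque.

send_rows(
  series=[
    [[0,0,0],[0.1,0,0.5],3],
    [[0,0,0],[0.2,0,1.5],3],
    [[0,0,0],[0.3,0,2.5],3],
    [[0,0,0],[0.3,0,3.5],3],
    [[0,0,0],[0.3,0,4.2],3],
    [[0,0,0],[0.3,0,4.5],3],
    [[0,0,0],[0.3,0,4.5],3],
    [[0,0,0],[0.3,0,4.5],3],
  ],
)

```text
clock: 27.9
position: [0.6534, 0.088, 0.1161]
ee_rot: [-3.139, -0.134, -0.001]
wrist_force: [0.2, 0.1, -5.8]
finger_gap: 0.044
```

send_rows(
  series=[
    [[0,0,0],[0,0,0],3],
    [[0,0,0],[0,0,0],3],
    [[0,0,0],[0,0,0],3],
    [[0,0,0],[0,0,0],3],
    [[0,0,0],[0,0,0],3],
    [[0,0,0],[0,0,0],3],
    [[0,0,0],[0,0,0],3],
    [[0,0,0],[0,0,0],3],
  ],
)

```text
clock: 28.7
position: [0.6531, 0.0879, 0.1158]
ee_rot: [3.139, 0.133, -0.0]
wrist_force: [1.0, -0.3, -6.3]
finger_gap: 0.0437
```

```bash
python3 w.py; python3 - <<'E'
from h import *
f=cam('scene');im=f['image'];cv2.imwrite('pics/s12.png',cv2.resize(im[140:300,220:440],None,fx=3.5,fy=3.5,interpolation=cv2.INTER_CUBIC))
spots('scene',f,['yellow_center','blue_center','plaque_top'])
for P in [(.653,.088,.046),(.653,.088,.080)]:print([(proj(f,P)[0]-220)*3.5,(proj(f,P)[1]-140)*3.5])
E
```

```text
[0.65314878 0.08792874 0.11575472] [ 3.13872623e+00  1.33569672e-01 -2.05954101e-05] 0.04378527788762294 [-0.12605182 -0.17518323 -6.34085711] [0.45896233 0.45461779 0.42123519] [ 1.10574260e-04 -6.04869175e+01 -5.19039541e+00 -2.36748898e+01
  1.70463970e-02 -7.86591950e-02  1.11424238e-04]
scene yellow_center 0.69 [386.1 226.6] [0.4424 0.188  0.041 ]
scene yellow_center 0.45 [389.7 237.2] [0.4689 0.2331 0.041 ]
scene blue_center 0.84 [311.4 214.2] [0.5882 0.0018 0.041 ]
scene plaque_top 0.74 [310.  235.6] [0.6564 0.0966 0.046 ]
[np.float64(312.66205256939054), np.float64(328.0506317940782)]
[np.float64(311.57770781409295), np.float64(295.1291215598063)]
```

View pics/s12.png

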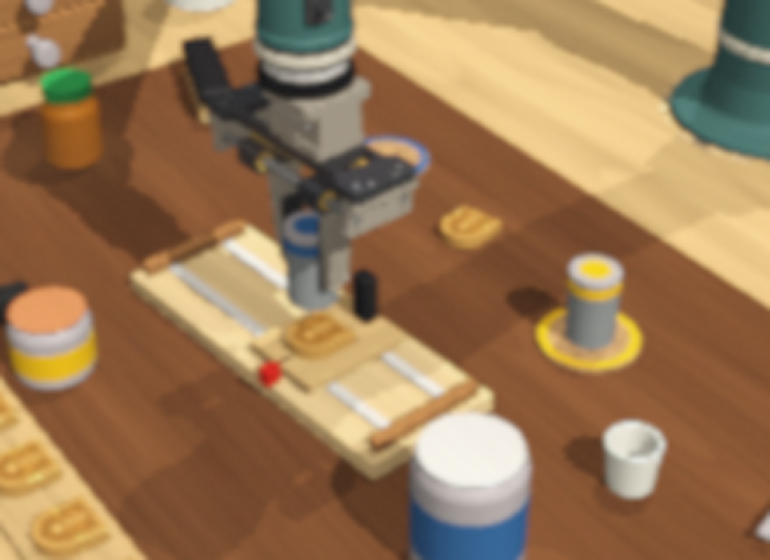

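send_rows(
  series=[
    [[0,0,0],[0,-0.1,0],3],
    [[0,0,0],[0,-0.15,0],3],
    [[0,0,0],[0,-0.15,0],3],
    [[0,0,0],[0,-0.15,0],3],
    [[0,0,0],[0,-0.15,0],3],
    [[0,0,0],[0,-0.15,0],3],
    [[0,0,0],[0,-0.15,0],3],
    [[0,0,0],[0,-0.15,0],3],
  ],
)

```text
clock: 30.1
position: [0.653, 0.0894, 0.1158]
ee_rot: [3.139, 0.133, 0.0]
wrist_force: [-0.4, -0.1, -6.7]
finger_gap: 0.0442
```

```bash
python3 w.py; python3 -c "
from h import *
print(robot.finish_job())"
```

```text
[0.6530145  0.08936609 0.11575983] [ 3.13869832e+00  1.33507139e-01 -4.19266212e-05] 0.04394807599085249 [ 0.08400018 -0.26902111 -6.49666371] [0.47361732 0.37101907 0.32180088] [ 1.90690000e-03 -6.04962373e+01 -5.19189432e+00 -2.36769408e+01
  1.75839564e-02 -7.88340764e-02  1.24534863e-04]
the job is handed in; nothing more can be done
None
```

The job is handed in at about 30.5 s, with the arm holding the blue weight still and upright over the plaque.

- **Carriage:** I slid it by its black grip to the red pointer. After release, its black line and the pointer tip were within about 0.2 mm in the wrist picture, and still in line when I came back with the weight.
- **Hefting:** Blue came first at about 6.5 N (0.66 kg), then yellow at about 2.1 N (0.21 kg). Each was set back on its own coaster before I took the other, so blue is the heavier.
- **Final pose:** The blue weight's base is about 34 mm above the plaque, and its wrist force is steady at about −6.5 N. Yellow is standing on its coaster. The scene picture showed the nearby items undisturbed, though the gouge and brush were out of that crop.
- **Disagreement:** The estimates of the plaque's centre along the track ranged over y = 0.085 to 0.097. Most were between 0.086 and 0.0905, and the 0.097 came from the scene camera. I put the weight at y = 0.089, so the centring is good to a few millimetres.

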